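Blow the dust off an empty vial with a clamped duster can

ROBOT

A 6-joint arm with a two-finger parallel gripper is mounted at the origin on the work surface; the furniture and walls round the work are solid. World frame = base frame: x ahead of the robot, y to its left, z up, the work surface at z = 0. Lengths are in m, angles in rad, forces in N, time in s.
With the tool pointing down it reaches from about 0.4 to 0.825 m from the base axis. Payload 7 kg.
Tool frame: the origin (TCP) lies at the very end of the fingers, on their centre line; the grasp point (between the pads) lies 19 mm behind it; z points along the fingers, y is the line along which they close (so a half turn about z gives the same grasp; the last joint's range is limited). The gripper opens to 88 mm and grips with 3 to 60 N. Pads are 19 mm wide; open, the fingers measure 130 mm over their backs; the gripper's body (78 mm by 193 mm) begins 47 mm behind the grasp point.
Start: joints at [-0.885, 0.359, 0.012, 0, -1.224, -0.288], TCP at [0.261, -0.622, 0.227] pointing down, gripper open.
Joint ranges: [-3.07, 3.07], [-1.43, 2.12], [-1.02, 1.25], [-3.03, 1.67], [-3.05, -0], [-3.03, 3.03]. Speed limits (rad/s): [2.39, 2.39, 3.01, 3.14, 3.14, 3.14].

INTERFACE

Orientations are given as a 3x3 rotation matrix whose columns are the frame's x, y, z axes.
In Python, from bench import status, optics, job gives the robot as it stands. The module is installed in compiled form; this text tells all that it offers.
- The arm moves only by the shell command python3 -m pendant 'ROWS' [FORCE]. ROWS is JSON, a list of rows, each a list of 3 entries, a list of its own where there are three numbers: the turn, a rotation vector about the tool's x, y, z in units of 8 degrees (1.0 is 8 degrees), then the shift along the tool's x, y, z in units of 50 mm (1.0 is 50 mm), then the finger opening in mm, from 0 to 87.6. A call has 1 to 12 rows; each row is the pose to reach, as a shift and turn from the pose commanded when the call began, along the tool's axes at that moment; what a row does not reach only later rows make up. A row lasts 1/8 s, in which the tool goes at most 62.5 mm and 10.7 degrees, less where a joint would pass 70% of its speed; a pose out of reach is approached as far as the arm can. A call with a gripper value outside its range is refused whole. The fingers move at their own pace and stop on an object; FORCE is the grip in N (left out, the last holds). Time passes only in rows, so rows that repeat a pose let the fingers close. It gives the time, the measured TCP pose, the force, the opening and the grip force at its end, in the units of the state.
- status.get_state(): the state, without advancing time (a new reading comes with each control period).
- optics.snapshot(name): name is "scene" or "side" or "wrist"; returns a dict with "color" (384x512x3 uint8, red, green, blue), "depth" (384x512 float32, m along the optical axis (not along the pixel's ray), 0 where there is no reading), "vertical_fov" (degrees; the focal length in pixels is half the picture's height over the tangent of half this angle, whatever the lens; pixels are square), "cx", "cy" (the principal point, pixels), "dist_coeffs" ([k1, k2, p1, p2, k3] as OpenCV has them; the pictures are not rectified), "extrinsics" (4x4, takes a point from camera to world coordinates). Camera axes: x right, y down, z forward; pixel columns grow to the right and rows downward; lengths in m; the calibration is good to about 2 mm. A picture is of the moment at which its call begins.
- job.sign_off(): hands the job in; it is judged then, once.
The state is a dict: "time": time; "joint_positions": joint angles; "joint_vel": joint speeds; "joint_efforts": joint torques, N m; "eef_pos": TCP position; "eef_rot": TCP orientation; "force": force on the tool from outside, world axes, zero at the start; "torque": the same for the moment, N m; "finger_gap": finger opening in m; "finger_force": force on a finger pad.
Only numpy, scipy, OpenCV 4.12 (cv2) and the standard library are available. Lean on these libraries where they do the work, as an engineer would, in place of code of your own. Each camera call takes 0.05 s, during which the arm holds its last target. There are 200 camera calls.

TASK

Stand the empty sample vial (clear glass, nothing in it, black screw cap) upright on the rest block of the blow-off station, touching the black-faced stop and in line with the air tube, and let go of it. While it stands there, press the red cap of the clamped duster can all the way down for a moment and let it spring back up; never press the cap without the vial there. Then stand the vial upright in the middle of the shallow white tray, release it, and leave the other two vials where they are.

Things in the scene. Friction and masses are not known exactly. Their poses are not given: they have to be found in the camera images.
- empty_vial_mid (a point): centre (25 mm above its underside) of the empty sample vial: clear glass, black screw cap, loose, upright, 27 mm in diameter, 50 mm tall with the cap (cap: top 5 mm or so, 24 mm wide); z points up along the vial. It stands on the bench beside the other two vials at the start.
- vial_black_mid (a point): centre of the second vial, same size, black cap, brown contents: leave it alone
- vial_white_mid (a point): centre of the third vial, same size, white cap, brown contents: leave it alone
- rest_spot (a point): the spot on top of the station's rest block where the vial's underside is centred when it touches the stop. The block is white with a grey top, 64 x 64 mm, centred here, its top 50 mm above the bench. z is up; +y is the way the air blows, level, from the can to the stop; x is across.
- stop_face (a point): middle of the black rubber face of the stop, which looks to -y (same axes as rest_spot), 13.7 mm to +y of rest_spot and 15 mm above the block's top. The stop is a steel post 20 mm wide in x, 12 mm thick in y, rising 32 mm above the block's top. Block and can are bolted on one base plate, 90 x 250 mm, 8 mm thick.
- spray_cap_top (a point): centre of the top of the duster can's red cap (25 mm in diameter, flat top, 152 mm above the bench when up). It lies 140 mm to -y of rest_spot. The can below is 52 mm in diameter; a thin white air tube leaves the cap towards +y and slopes down, ending 50 mm short of the vial's place, 85 mm above the bench.
- spray_cap (a joint): how far the red cap is pressed down, m: 0 up, 0.008 fully down; sprung, about 2.4 N to start and 5.6 N at the bottom; springs back by itself
- tray_floor (a point): centre of the inner floor of the clean tray, a loose open white plastic tray, 110 x 110 mm outside, 10 mm tall, walls and floor 3 mm; this point is 3 mm above the bench; axes along its sides, z up
Mind the look-alikes: they are no part of the job. Leave any orange or purple look-alike of the part that bears empty_vial_mid alone.

How it is judged:
On the way, in this order (a step that is already met when the one before it is completed fails the run):
1. the empty vial stands released and upright on the rest block, against the stop (gap up to 3 mm) and within 8 mm of the air line (y of empty_vial_mid in the frame of rest_spot between -0.003 and 0.002 m and x of empty_vial_mid in the frame of rest_spot between -0.008 and 0.008 m and z of empty_vial_mid in the frame of rest_spot between 0.022 and 0.028 m and angle between empty_vial_mid's own z axis and vertical below 0.1 rad and contact force between the fingers and vial_3 below 0.05 N), for 0.2 s.
2. the cap is pressed down at least 6 of its 8 mm for 0.15 s while the vial stands against the stop (y of empty_vial_mid in the frame of rest_spot between -0.003 and 0.002 m and x of empty_vial_mid in the frame of rest_spot between -0.008 and 0.008 m and z of empty_vial_mid in the frame of rest_spot between 0.022 and 0.028 m and angle between empty_vial_mid's own z axis and vertical below 0.1 rad and value of joint spray_cap above 0.006 m), for 0.15 s.
3. the cap is back up (within 1.5 mm) and the vial still stands against the stop (y of empty_vial_mid in the frame of rest_spot between -0.003 and 0.002 m and x of empty_vial_mid in the frame of rest_spot between -0.008 and 0.008 m and z of empty_vial_mid in the frame of rest_spot between 0.022 and 0.028 m and angle between empty_vial_mid's own z axis and vertical below 0.1 rad and value of joint spray_cap below 0.0015 m), for 0.1 s.
At the end, for the whole second after the job is handed in: the empty vial stands upright (within 6 degrees), released and at rest on the floor of the white tray, its axis within 30 mm of the tray's centre, the tray flat on the bench, and the duster can's cap is up (horizontal distance between empty_vial_mid and tray_floor below 0.03 m and z of empty_vial_mid in the frame of tray_floor between 0.022 and 0.028 m and height (world z) of tray_floor below 0.006 m and angle between empty_vial_mid's own z axis and vertical below 0.1 rad and linear speed of vial_3 below 0.02 m/s and contact force between the fingers and vial_3 below 0.05 N and value of joint spray_cap below 0.0015 m); the robot touches nothing.
It fails at once if the cap is pressed (more than 4 mm) without the empty vial on its spot on the rest block (within about 35 mm) (value of joint spray_cap above 0.004 m and distance between empty_vial_mid and rest_spot above 0.045 m).
It fails at once if one of the other two vials is moved by more than 25 mm or tipped over (distance of any of vial_black_mid, vial_white_mid from where it was at the start of the episode above 0.025 m or angle between any of vial_black_mid, vial_white_mid's own z axis and vertical above 0.6 rad).
It also fails if it takes over 64 s, if anything falls off the work surface, if the arm or the gripper's body presses on something with over 40 N, if the wrist force passes 120 N, or if a joint passes its speed limit or range.

## Working session

There is one attempt and no reset: what is moved stays moved. The work goes in short steps, Python scripts to look and compute and a shell command to move; the robot and the scene stay as the last step left them, time stands still between calls to the robot, and variables do not carry over. Pictures are saved under pics/ and viewed, at most 10 in all, crops included, and the job is handed in when it is done.

```bash
mkdir -p pics; cat > h.py <<'E'
import numpy as np, cv2
from bench import status, optics
def snap(n):
    s=optics.snapshot(n); h,w=s["color"].shape[:2]
    f=h/2/np.tan(np.radians(s["vertical_fov"])/2)
    s["K"]=np.array([[f,0,s["cx"]],[0,f,s["cy"]],[0,0,1]]); return s
def ray(s,u,v):
    p=cv2.undistortPoints(np.array([[[u,v]]],float),s["K"],np.array(s["dist_coeffs"],float))[0,0]
    T=np.array(s["extrinsics"]); return T[:3,3],T[:3,:3]@np.array([p[0],p[1],1])
def onz(s,u,v,z):
    o,d=ray(s,u,v); return o+d*(z-o[2])/d[2]
def dep(s,u,v):
    o,d=ray(s,u,v); return o+d*s["depth"][int(v),int(u)]
def save(s,n): cv2.imwrite("pics/"+n+".png",s["color"][...,::-1])
E
python3 - <<'E'
from h import *
a=snap("scene");b=snap("side")
np.save("scene.npy",a,allow_pickle=True);np.save("side.npy",b,allow_pickle=True)
save(a,"scene");save(b,"side")
for s in(a,b):print(np.round(s["extrinsics"],3).tolist(),s["vertical_fov"],s["dist_coeffs"])
st=status.get_state();print(st["time"],st["eef_pos"],np.round(st["eef_rot"],3),st["finger_gap"])
E
```

```text
[[-0.913, -0.347, 0.216, 0.282], [-0.408, 0.777, -0.48, 0.445], [-0.001, -0.526, -0.851, 0.856], [0.0, 0.0, 0.0, 1.0]] 56.651797441435654 [-0.01187007  0.          0.          0.          0.        ]
[[0.853, 0.294, -0.431, 0.844], [0.522, -0.45, 0.724, -0.624], [0.019, -0.843, -0.538, 0.62], [0.0, 0.0, 0.0, 1.0]] 46.46594866891547 [-0.10885558  0.          0.          0.          0.        ]
0.1 [ 0.26127126 -0.62191691  0.22573536] [[-0.922 -0.387 -0.001]
 [-0.387  0.922  0.001]
 [ 0.     0.001 -1.   ]] 0.08765974276431392
```

View pics/scene.png

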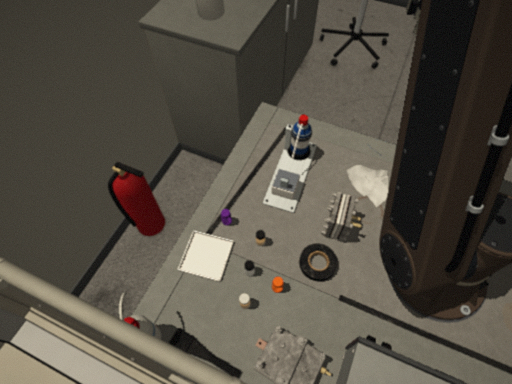

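View pics/side.png

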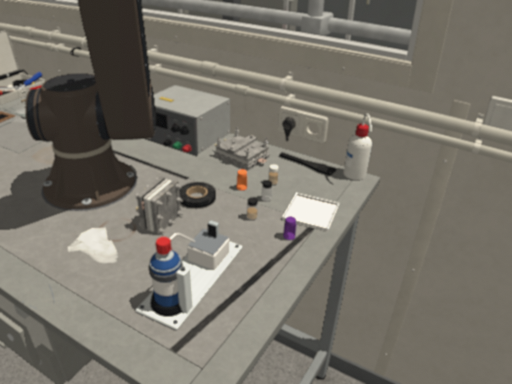

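Scene picture: can's red cap (303,120), rest block (287,181) and tray (206,256). Vial candidates are black-capped (260,237), black-capped (250,268) and white-capped (245,300); the purple (226,216) and orange (278,284) ones are look-alikes. In the side view these are (252,209) brown, (266,190) apparently clear, and (273,173) white cap. The middle one fits the description, so I'll confirm it in a crop.

```bash
python3 - <<'E'
from h import *
a=np.load("scene.npy",allow_pickle=True).item();b=np.load("side.npy",allow_pickle=True).item()
A=cv2.resize(a["color"][220:320,210:310],(400,400),interpolation=3)
B=cv2.resize(b["color"][150:250,215:315],(400,400),interpolation=3)
cv2.imwrite("pics/crop.png",np.hstack([A,B])[...,::-1])
A=cv2.resize(a["color"][105:225,240:340],(400,480),interpolation=3)
B=cv2.resize(b["color"][215:335,140:240],(400,480),interpolation=3)
cv2.imwrite("pics/crop2.png",np.hstack([A,B])[...,::-1])
for n,s,ps in(("scene",a,[(303,120),(287,181),(206,256),(260,234),(250,265),(245,297)]),("side",b,[(163,243),(212,250),(311,210),(252,201),(267,183),(273,168)])):
    for p in ps: print(n,p,np.round(dep(s,*p),4))
E
```

```text
scene (303, 120) [ 0.4401 -0.1985  0.1513]
scene (287, 181) [ 0.4206 -0.0476  0.0795]
scene (206, 256) [0.5379 0.1972 0.002 ]
scene (260, 234) [0.4293 0.1056 0.0486]
scene (250, 265) [0.4184 0.1884 0.0493]
scene (245, 297) [0.3971 0.2611 0.0503]
side (163, 243) [ 0.4467 -0.2137  0.1509]
side (212, 250) [ 0.4527 -0.0879  0.0478]
side (311, 210) [ 0.535   0.2043 -0.0008]
side (252, 201) [0.4316 0.0994 0.0472]
side (267, 183) [0.4225 0.1852 0.0469]
side (273, 168) [0.4005 0.2562 0.0469]
```

View pics/crop.png

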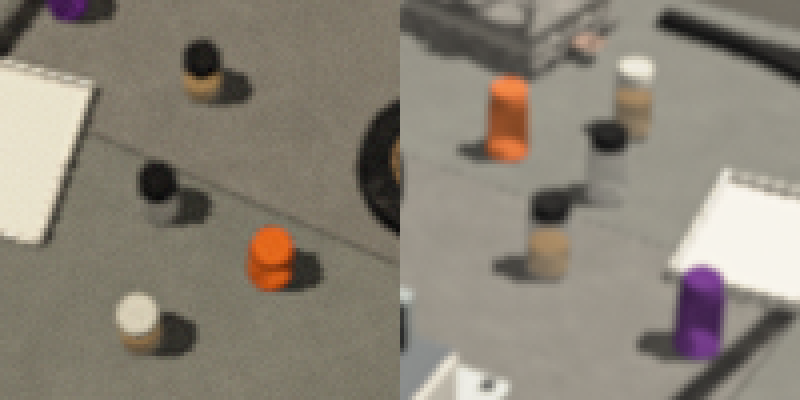

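View pics/crop2.png

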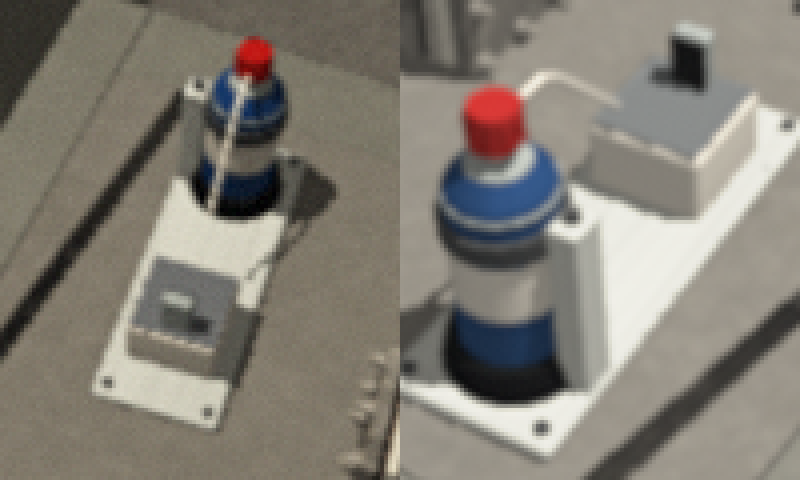

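The crop shows clear glass in the middle vial at scene (250,265) / side (266,190), with brown contents in the other black-capped one at scene (260,237). So the middle vial is the target. The second crop shows the red cap, the tube, the grey block top and the stop standing on the +y side. Next I'll measure precisely.

```bash
cat > m.py <<'E'
from h import *
def cloud(s):
    v,u=np.mgrid[:384,:512]; p=cv2.undistortPoints(np.stack([u,v],-1).reshape(-1,1,2).astype(float),s["K"],np.array(s["dist_coeffs"],float))[:,0]
    c=np.c_[p,np.ones(len(p))]*s["depth"].reshape(-1,1); T=np.array(s["extrinsics"])
    return (c@T[:3,:3].T+T[:3,3]).reshape(384,512,3)
def near(P,x,y,r,z0,z1): return (np.hypot(P[...,0]-x,P[...,1]-y)<r)&(P[...,2]>z0)&(P[...,2]<z1)
def rect(P,m):
    return cv2.minAreaRect((P[m][:,:2]*1000).astype(np.float32))
E
python3 - <<'E'
from m import *
for n in("scene","side"):
    s=np.load(n+".npy",allow_pickle=True).item();P=cloud(s);C=s["color"].astype(int)
    print(n)
    for k,x,y in(("bb",.43,.102),("empty",.42,.186),("white",.399,.258)):
        m=near(P,x,y,.025,.044,.056);q=P[m];c,r=cv2.minEnclosingCircle((q[:,:2]*1000).astype(np.float32));print(k,m.sum(),np.round(c,1),round(r,1),np.round(np.median(q,0),4))
    m=near(P,.443,-.205,.03,.147,.158)&(C[...,0]>C[...,1]*2);q=P[m];c,r=cv2.minEnclosingCircle((q[:,:2]*1000).astype(np.float32));print("cap",m.sum(),np.round(c,1),round(r,1),np.round(np.median(q,0),4))
    m=near(P,.435,-.065,.06,.046,.054);print("block",m.sum(),rect(P,m))
    m=near(P,.435,-.065,.06,.077,.086);print("stop",m.sum(),rect(P,m))
    m=near(P,.44,-.1,.2,.004,.012)&(C.min(-1)>130);print("plate",m.sum(),rect(P,m))
    m=near(P,.537,.2,.09,-.004,.015)&(C.min(-1)>150);print("tray",m.sum(),rect(P,m))
E
```

```text
scene
bb 71 [430.8 104.6] 11.4 [0.4301 0.1056 0.0492]
empty 80 [422.6 188.7] 11.8 [0.4223 0.1894 0.0494]
white 88 [399.5 264.2] 11.7 [0.3991 0.2643 0.049 ]
cap 56 [ 443.  -206.4] 13.0 [ 0.4428 -0.2058  0.152 ]
block 375 ((431.0166931152344, -67.49935913085938), (63.23984146118164, 64.94158172607422), 6.788991928100586)
stop 33 ((429.8721923828125, -48.9705696105957), (18.5184268951416, 13.05711841583252), 2.070997953414917)
plate 985 ((408.1981506347656, -133.51844787597656), (279.1280517578125, 201.31488037109375), 49.14350509643555)
tray 1700 ((539.5415649414062, 195.9208984375), (110.7914047241211, 110.43109893798828), 8.69915771484375)
side
bb 52 [429.7 103.2] 12.4 [0.4296 0.1018 0.0469]
empty 48 [421.2 187.7] 13.3 [0.4226 0.1848 0.0471]
white 38 [398.3 261. ] 11.5 [0.3982 0.2601 0.0469]
cap 116 [ 442.5 -210.2] 11.4 [ 0.4438 -0.2114  0.1506]
block 542 ((430.3930358886719, -69.79425811767578), (61.340354919433594, 63.200565338134766), 3.510713815689087)
stop 46 ((434.0572204589844, -82.85307312011719), (19.453433990478516, 77.0207748413086), 8.65206527709961)
plate 1449 ((382.3746032714844, -123.03427124023438), (259.023681640625, 241.93408203125), 82.7487564086914)
tray 1319 ((534.3733520507812, 204.90684509277344), (117.71206665039062, 134.20791625976562), 8.712602615356445)
```

```bash
cat >> m.py <<'E'
from scipy.spatial.transform import Rotation as R
def delta(p,ang=None):
    st=status.get_state();M=np.array(st["eef_rot"]);d=M.T@(np.array(p)-st["eef_pos"])/.05
    a=np.radians(ang) if ang is not None else np.arctan2(M[1,1],M[0,1])
    y=np.array([np.cos(a),np.sin(a),0]);z=np.array([0,0,-1.]);T=np.c_[np.cross(y,z),y,z]
    print("turn",np.round(np.degrees(R.from_matrix(M.T@T).as_rotvec())/8,2),"shift",np.round(d,3),"t",round(st["time"],2),"pos",np.round(st["eef_pos"],4))
E
python3 - <<'E'
from m import *
delta([.5,-.15,.24],185)
s=np.load("scene.npy",allow_pickle=True).item();P=cloud(s)
for c in [(340,210),(355,222),(318,262),(278,280),(226,212),(370,183),(290,345),(265,345)]:print(c,np.round(P[c[1],c[0]],3))
E
```

```text
turn [ 0.01  0.01 -9.03] shift [-8.057  6.853 -0.276] t 0.1 pos [ 0.2613 -0.6219  0.2257]
(340, 210) [ 0.269 -0.016  0.089]
(355, 222) [ 0.22  -0.049  0.002]
(318, 262) [0.274 0.096 0.001]
(278, 280) [0.344 0.196 0.053]
(226, 212) [0.534 0.085 0.048]
(370, 183) [ 0.216 -0.183  0.008]
(290, 345) [0.268 0.311 0.037]
(265, 345) [0.318 0.329 0.013]
```

```bash
python3 -m pendant '[[[0,0,-9],[-8,6.85,-0.4],87],[[0,0,-9],[-8,6.85,-0.4],87],[[0,0,-9],[-8,6.85,-0.4],87],[[0,0,-9],[-8,6.85,-0.4],70],[[0,0,-9],[-8,6.85,-0.4],60],[[0,0,-9],[-8,6.85,-0.4],52],[[0,0,-9],[-8,6.85,-0.4],52],[[0,0,-9],[-8,6.85,-0.4],52],[[0,0,-9],[-8,6.85,-0.4],52],[[0,0,-9],[-8,6.85,-0.4],52],[[0,0,-9],[-8,6.85,-0.4],52],[[0,0,-9],[-8,6.85,-0.4],52]]' 12
python3 - <<'E'
from m import *
delta([.4222,.188,.2],185)
E
```

```text
time: 1.6
eef_pos: [0.497, -0.1523, 0.2464]
eef_rot: [[0.082, -0.997, -0.0], [-0.997, -0.082, 0.0], [-0.0, 0.0, -1.0]]
force: [-0.6, -0.2, 0.2]
finger_gap: 0.0519
finger_force: 0.0
turn [ 0.    0.   -0.03] shift [-6.907  0.931  0.929] t 1.6 pos [ 0.497  -0.1523  0.2464]
```

```bash
python3 -m pendant '[[[0,0,0],[-6.9,0.93,0.9],52],[[0,0,0],[-6.9,0.93,0.9],52],[[0,0,0],[-6.9,0.93,0.9],52],[[0,0,0],[-6.9,0.93,0.9],52],[[0,0,0],[-6.9,0.93,0.9],52],[[0,0,0],[-6.9,0.93,0.9],52],[[0,0,0],[-6.9,0.93,0.9],52],[[0,0,0],[-6.9,0.93,0.9],52]]'
python3 - <<'E'
from m import *
s=snap("wrist");save(s,"w1");P=cloud(s);np.save("w1.npy",s,allow_pickle=True)
for k,x,y in(("bb",.43,.103),("empty",.422,.188),("white",.399,.262)):
    m=near(P,x,y,.025,.044,.056);q=P[m]
    if len(q)>5:c,r=cv2.minEnclosingCircle((q[:,:2]*1000).astype(np.float32));print(k,m.sum(),np.round(c,1),round(r,1),np.round(np.median(q,0),4))
delta([.4222,.188,.02],185)
E
```

```text
time: 2.6
eef_pos: [0.4225, 0.1876, 0.2015]
eef_rot: [[0.083, -0.997, -0.0], [-0.997, -0.083, -0.0], [0.0, 0.0, -1.0]]
force: [0.5, 0.1, 0.4]
finger_gap: 0.0523
finger_force: 0.0
bb 422 [428.6 104.6] 11.2 [0.4289 0.1046 0.0495]
empty 392 [420.3 187.7] 11.6 [0.4203 0.1872 0.0495]
white 65 [398.3 257.2] 8.9 [0.3989 0.2543 0.0491]
turn [ 0.   -0.   -0.03] shift [-0.014  0.007  3.633] t 2.65 pos [0.4226 0.1873 0.2016]
```

View pics/w1.png

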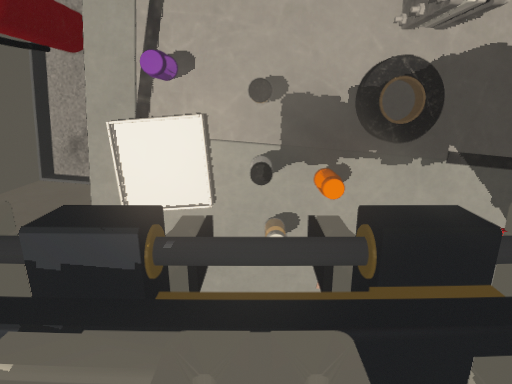

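Wrist view: the target vial is at (261,172), centre about (0.421, 0.1875). The brown one is at (260,90), the white-capped one at (275,230) and the tray at (160,160). The finger sides look clear, so I'll descend and grip.

```bash
python3 -m pendant '[[[0,0,0],[0,0.03,1],52],[[0,0,0],[0,0.03,2],52],[[0,0,0],[0,0.03,3],52],[[0,0,0],[0,0.03,3.4],52],[[0,0,0],[0,0.03,3.75],52],[[0,0,0],[0,0.03,3.75],52],[[0,0,0],[0,0.03,3.75],15],[[0,0,0],[0,0.03,3.75],15],[[0,0,0],[0,0.03,3.75],15],[[0,0,0],[0,0.03,3.75],15],[[0,0,0],[0,0.03,3.75],15],[[0,0,0],[0,0.03,3.75],15]]' 12
python3 -m pendant '[[[0,0,0],[0,0,0],15],[[0,0,0],[0,0,0],15],[[0,0,0],[0,0,0],15],[[0,0,0],[0,0,-0.5],15],[[0,0,0],[0,0,-1],15],[[0,0,0],[0,0,-2],15],[[0,0,0],[0,0,-3],15],[[0,0,0],[0,0,-3],15]]'
python3 - <<'E'
from m import *
delta([.4307,-.0685,.164],185)
E
```

```text
time: 4.15
eef_pos: [0.4212, 0.1886, 0.0146]
eef_rot: [[0.084, -0.996, 0.001], [-0.996, -0.084, 0.001], [-0.0, -0.001, -1.0]]
force: [-0.9, -0.7, 6.5]
finger_gap: 0.0265
finger_force: 12.0
time: 5.15
eef_pos: [0.4227, 0.1899, 0.168]
eef_rot: [[0.084, -0.996, 0.006], [-0.996, -0.084, 0.005], [-0.005, -0.006, -1.0]]
force: [0.4, -0.1, -1.3]
finger_gap: 0.0263
finger_force: 12.0
turn [-0.04  0.03 -0.02] shift [5.164 0.276 0.055] t 5.15 pos [0.4227 0.1899 0.168 ]
```

```bash
python3 -m pendant '[[[0,0,0],[1,0.28,0],15],[[0,0,0],[2,0.28,0],15],[[0,0,0],[3,0.28,0],15],[[0,0,0],[4,0.28,0],15],[[0,0,0],[5,0.28,0],15],[[0,0,0],[5.3,0.28,0],15],[[0,0,0],[5.3,0.28,0],15],[[0,0,0],[5.3,0.28,0],15],[[0,0,0],[5.3,0.28,0],15]]'
python3 - <<'E'
from m import *
s=snap("side");save(s,"s2");w=snap("scene");
A=cv2.resize(s["color"][170:290,130:250],(400,400),interpolation=3);B=cv2.resize(w["color"][90:210,230:350],(400,400),interpolation=3)
cv2.imwrite("pics/c3.png",np.hstack([A,B])[...,::-1])
delta([.4314,-.0765,.068],185)
E
```

```text
time: 6.28
eef_pos: [0.4291, -0.0763, 0.164]
eef_rot: [[0.085, -0.996, -0.0], [-0.996, -0.085, 0.0], [-0.0, 0.0, -1.0]]
force: [-0.1, 0.3, -0.1]
finger_gap: 0.0263
finger_force: 12.0
turn [-0.    0.   -0.02] shift [ 0.007 -0.045  1.921] t 6.38 pos [ 0.4291 -0.0764  0.1641]
```

View pics/c3.png

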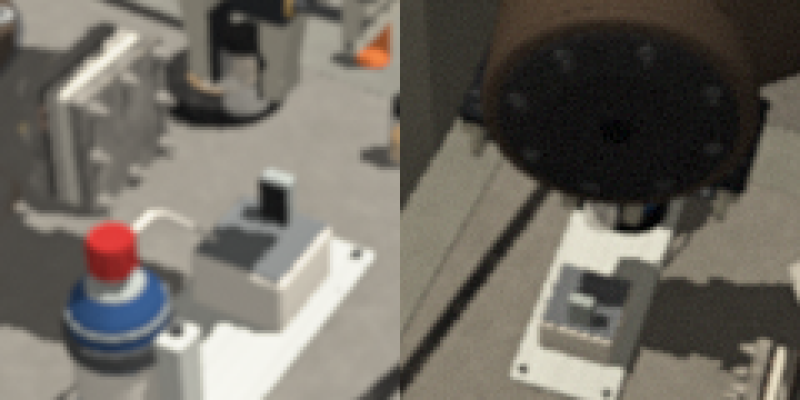

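The vial hangs upright in the fingers (left crop, about (240,85)) and the block is clear below. I'll descend to just above the block, 8 mm short of the stop.

```bash
python3 -m pendant '[[[0,0,0],[0,-0.04,0.6],15],[[0,0,0],[0,-0.04,1.2],15],[[0,0,0],[0,-0.04,1.6],15],[[0,0,0],[0,-0.04,1.8],15],[[0,0,0],[0,-0.04,1.9],15],[[0,0,0],[0,-0.04,1.92],15],[[0,0,0],[0,-0.04,1.92],15],[[0,0,0],[0,-0.04,1.92],15]]'
python3 -m pendant '[[[0,0,0],[0,0,0.02],15],[[0,0,0],[0,0,0.04],15],[[0,0,0],[0,0,0.04],15],[[0,0,0],[0,0,0.04],15]]'
```

```text
time: 7.38
eef_pos: [0.4314, -0.0768, 0.0686]
eef_rot: [[0.084, -0.996, 0.001], [-0.997, -0.084, 0.0], [-0.0, -0.001, -1.0]]
force: [0.9, 0.7, 0.3]
finger_gap: 0.0265
finger_force: 12.0
time: 7.88
eef_pos: [0.4311, -0.0769, 0.0661]
eef_rot: [[0.084, -0.996, -0.0], [-0.996, -0.084, -0.0], [0.0, 0.0, -1.0]]
force: [0.2, -0.6, 0.3]
finger_gap: 0.0266
finger_force: 12.0
```

```bash
python3 -m pendant '[[[0,0,0],[-0.05,0,0],15],[[0,0,0],[-0.1,0,0],15],[[0,0,0],[-0.1,0,0],15],[[0,0,0],[-0.1,0,0],15]]'
python3 -m pendant '[[[0,0,0],[-0.02,0,0],15],[[0,0,0],[-0.04,0,0],15],[[0,0,0],[-0.04,0,0],15],[[0,0,0],[-0.04,0,0],15]]'
python3 -m pendant '[[[0,0,0],[-0.02,0,0],15],[[0,0,0],[-0.02,0,0],15],[[0,0,0],[-0.02,0,0],15]]'
```

```text
time: 8.38
eef_pos: [0.4307, -0.0718, 0.0661]
eef_rot: [[0.084, -0.996, 0.0], [-0.996, -0.084, 0.0], [-0.0, -0.0, -1.0]]
force: [-0.3, 1.2, -0.4]
finger_gap: 0.0262
finger_force: 12.0
time: 8.88
eef_pos: [0.4305, -0.0699, 0.066]
eef_rot: [[0.084, -0.996, -0.0], [-0.996, -0.084, -0.0], [0.0, 0.0, -1.0]]
force: [-0.6, -0.2, 0.1]
finger_gap: 0.0266
finger_force: 12.0
time: 9.25
eef_pos: [0.4304, -0.0689, 0.0661]
eef_rot: [[0.084, -0.996, -0.0], [-0.996, -0.084, -0.0], [0.0, 0.0, -1.0]]
force: [0.2, 0.0, 0.1]
finger_gap: 0.0267
finger_force: 12.0
```

```bash
python3 -m pendant '[[[0,0,0],[-0.02,0,0],15],[[0,0,0],[-0.02,0,0],15],[[0,0,0],[-0.02,0,0],15]]'
python3 -m pendant '[[[0,0,0],[-0.02,0,0],15],[[0,0,0],[-0.02,0,0],15],[[0,0,0],[-0.02,0,0],15]]'
python3 -m pendant '[[[0,0,0],[-0.02,0,0],15],[[0,0,0],[-0.02,0,0],15],[[0,0,0],[-0.02,0,0],15]]'
```

```text
time: 9.62
eef_pos: [0.4303, -0.068, 0.0661]
eef_rot: [[0.084, -0.997, -0.0], [-0.997, -0.084, -0.0], [0.0, 0.0, -1.0]]
force: [0.4, -2.8, 0.8]
finger_gap: 0.0263
finger_force: 12.0
time: 10.0
eef_pos: [0.4303, -0.0678, 0.0662]
eef_rot: [[0.084, -0.996, -0.0], [-0.996, -0.084, -0.001], [0.001, 0.0, -1.0]]
force: [1.2, -9.4, 1.2]
finger_gap: 0.0261
finger_force: 12.0
time: 10.38
eef_pos: [0.4302, -0.0673, 0.0663]
eef_rot: [[0.084, -0.996, -0.0], [-0.996, -0.084, -0.002], [0.002, 0.0, -1.0]]
force: [3.2, -14.4, -0.7]
finger_gap: 0.0262
finger_force: 12.0
```

Contact at TCP y = -0.068, matching the measured rest spot at -0.0685. I'll back off the push, lower to the block, then open.

```bash
python3 -m pendant '[[[0,0,0],[0.05,0,0],15],[[0,0,0],[0.05,0,0.02],15],[[0,0,0],[0.05,0,0.02],15],[[0,0,0],[0.05,0,0.02],15]]'
python3 -m pendant '[[[0,0,0],[0,0,0.01],15],[[0,0,0],[0,0,0.02],15],[[0,0,0],[0,0,0.02],15]]'
```

```text
time: 10.88
eef_pos: [0.4304, -0.0682, 0.065]
eef_rot: [[0.084, -0.996, 0.0], [-0.996, -0.084, 0.0], [-0.0, -0.0, -1.0]]
force: [-0.1, -0.3, 0.6]
finger_gap: 0.0266
finger_force: 12.0
time: 11.25
eef_pos: [0.4305, -0.0684, 0.0646]
eef_rot: [[0.084, -0.996, 0.0], [-0.996, -0.084, -0.0], [0.0, -0.0, -1.0]]
force: [-3.4, 0.9, 9.0]
finger_gap: 0.0263
finger_force: 12.0
```

Touching the block. Release and rise.

```bash
python3 -m pendant '[[[0,0,0],[0,0,-0.01],32],[[0,0,0],[0,0,-0.01],45],[[0,0,0],[0,0,-0.01],45],[[0,0,0],[0,0,-0.01],45],[[0,0,0],[0,0,-0.5],45],[[0,0,0],[0,0,-1.2],45],[[0,0,0],[0,0,-2.2],45],[[0,0,0],[0,0,-3],45],[[0,0,0],[0,0,-3],45],[[0,0,0],[0,0,-3],0],[[0,0,0],[0,0,-3],0],[[0,0,0],[0,0,-3],0]]'
python3 - <<'E'
from m import *
s=snap("side");w=snap("wrist");b=snap("scene")
A=cv2.resize(s["color"][180:280,150:250],(400,400),interpolation=3);B=cv2.resize(w["color"],(512,384))
o=np.zeros((400,800,3),np.uint8);o[:,:400]=A;o[:300,400:]=cv2.resize(w["color"],(400,300));cv2.imwrite("pics/c4.png",o[...,::-1])
for n,s in(("side",s),("wrist",w),("scene",b)):
    P=cloud(s);m=near(P,.4305,-.0685,.03,.094,.105);q=P[m]
    if len(q)>5:c,r=cv2.minEnclosingCircle((q[:,:2]*1000).astype(np.float32));print(n,"vial",m.sum(),np.round(c,1),round(r,1),np.round(np.median(q,0),4))
    m=near(P,.443,-.208,.02,.147,.158);q=P[m]
    if len(q)>5:c,r=cv2.minEnclosingCircle((q[:,:2]*1000).astype(np.float32));print(n,"cap",m.sum(),np.round(c,1),round(r,1),np.round(np.median(q,0),4))
    m=near(P,.43,-.049,.02,.077,.086);
    if m.sum()>5:print("stop",m.sum(),rect(P,m))
delta([.443,-.208,.2],185)
E
```

```text
time: 12.75
eef_pos: [0.4299, -0.0685, 0.2132]
eef_rot: [[0.084, -0.997, -0.002], [-0.997, -0.084, -0.001], [0.0, 0.002, -1.0]]
force: [0.7, -0.4, 0.3]
finger_gap: 0.0204
finger_force: 0.0
side vial 83 [430.3 -69.6] 12.6 [ 0.4313 -0.0713  0.0971]
side cap 123 [ 442.8 -209. ] 12.9 [ 0.4426 -0.2103  0.1506]
stop 16 ((437.7984924316406, -53.34334945678711), (5.952236175537109, 23.51090431213379), 34.78072738647461)
wrist vial 503 [429.4 -69.1] 11.8 [ 0.4294 -0.07    0.0994]
wrist cap 372 [ 440.4 -202.7] 11.4 [ 0.4404 -0.2001  0.1516]
stop 205 ((429.34246826171875, -54.50370788574219), (22.748146057128906, 21.633710861206055), 3.8840105533599854)
scene vial 59 [431.3 -68.8] 12.2 [ 0.4315 -0.067   0.0993]
stop 54 ((431.5086364746094, -52.9842529296875), (23.037315368652344, 19.897380828857422), 2.098763942718506)
turn [ 0.01 -0.   -0.03] shift [ 2.803 -0.022  0.273] t 12.9 pos [ 0.4302 -0.0684  0.2136]
```

View pics/c4.png

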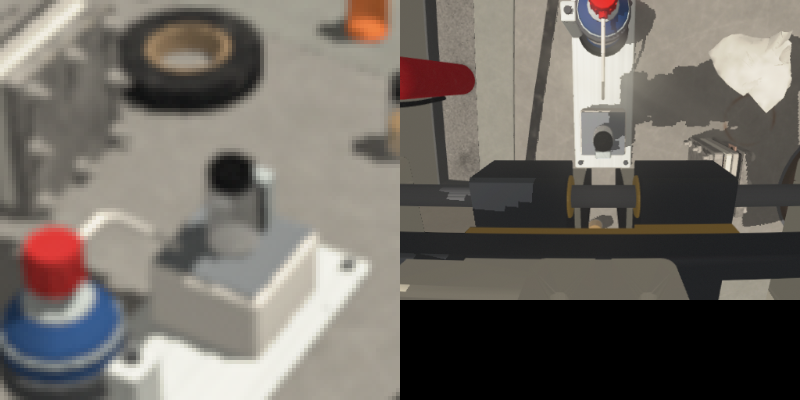

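The vial stands upright against the stop and the cap is at about (0.4425,-0.2075). The fingers are closed, so I'll go over the cap next.

```bash
python3 -m pendant '[[[0,0,0],[1,0,0],0],[[0,0,0],[2,0,0],0],[[0,0,0],[2.78,0,0.2],0],[[0,0,0],[2.78,0,0.6],0],[[0,0,0],[2.78,0,0.95],0],[[0,0,0],[2.78,0,0.95],0],[[0,0,0],[2.78,0,0.95],0]]'
python3 - <<'E'
from m import *
delta([.4425,-.2075,.152])
E
```

```text
time: 13.78
eef_pos: [0.4424, -0.207, 0.1672]
eef_rot: [[0.084, -0.996, 0.0], [-0.996, -0.084, -0.0], [0.0, -0.0, -1.0]]
force: [-0.1, 0.6, 0.7]
finger_gap: 0.0003
finger_force: 0.0
turn [-0. -0. -0.] shift [ 0.011 -0.001  0.303] t 13.78 pos [ 0.4424 -0.207   0.1672]
```

```bash
python3 -m pendant '[[[0,0,0],[0,0,0.2],0],[[0,0,0],[0,0,0.34],0],[[0,0,0],[0,0,0.44],0],[[0,0,0],[0,0,0.44],0],[[0,0,0],[0,0,0.44],0]]'
```

```text
time: 14.4
eef_pos: [0.4422, -0.2068, 0.1448]
eef_rot: [[0.084, -0.996, 0.0], [-0.996, -0.084, 0.0], [0.0, -0.0, -1.0]]
force: [0.0, 2.1, 5.7]
finger_gap: 0.0003
finger_force: 2.6
```

Force is 5.7 N, so the cap is close to the bottom. I'll go a touch deeper, hold, then lift.

```bash
python3 -m pendant '[[[0,0,0],[0,0,0.02],0],[[0,0,0],[0,0,0.02],0],[[0,0,0],[0,0,0.02],0],[[0,0,0],[0,0,0.02],0]]'
python3 -m pendant '[[[0,0,0],[0,0,-0.3],0],[[0,0,0],[0,0,-0.8],0],[[0,0,0],[0,0,-1.3],0],[[0,0,0],[0,0,-1.3],45],[[0,0,0],[0,0,-1.3],45],[[0,0,0],[0,0,-1.3],45]]'
python3 - <<'E'
from m import *
w=snap("wrist");s=snap("side")
for n,s in(("side",s),("wrist",w)):
    P=cloud(s);C=s["color"].astype(int)
    m=near(P,.4305,-.0685,.03,.094,.105);q=P[m]
    if len(q)>5:c,r=cv2.minEnclosingCircle((q[:,:2]*1000).astype(np.float32));print(n,"vial",m.sum(),np.round(c,1),round(r,1),np.round(np.median(q,0),4))
    m=near(P,.443,-.207,.02,.135,.158)&(C[...,0]>2*C[...,1]);q=P[m]
    if len(q)>5:print(n,"cap",m.sum(),np.round(np.percentile(q[:,2],[50,90]),4))
delta([.4303,-.0684,.18],185)
E
```

```text
time: 14.9
eef_pos: [0.4423, -0.2068, 0.1443]
eef_rot: [[0.084, -0.996, 0.001], [-0.996, -0.084, -0.0], [0.0, -0.001, -1.0]]
force: [-2.3, 4.5, 8.9]
finger_gap: 0.0003
finger_force: 4.5
time: 15.65
eef_pos: [0.4414, -0.2068, 0.2079]
eef_rot: [[0.083, -0.997, -0.001], [-0.997, -0.083, 0.0], [-0.0, 0.001, -1.0]]
force: [-0.0, -0.0, 0.1]
finger_gap: 0.0249
finger_force: 0.0
side vial 81 [430.  -70.3] 11.9 [ 0.4304 -0.0709  0.097 ]
side cap 174 [0.1481 0.1515]
wrist cap 944 [0.1518 0.1529]
turn [ 0.01  0.   -0.03] shift [-2.779 -0.007  0.559] t 15.75 pos [ 0.4416 -0.2069  0.2079]
```

The cap bottomed (8.9 N) and is back up at 0.152; the vial has not moved. Now regrasp.

```bash
python3 -m pendant '[[[0,0,0],[-1,0,0],48],[[0,0,0],[-2,0,0],48],[[0,0,0],[-2.78,0,0],48],[[0,0,0],[-2.78,0,0.5],48],[[0,0,0],[-2.78,0,0.8],48],[[0,0,0],[-2.78,0,0.8],48]]' 12
python3 - <<'E'
from m import *
delta([.4303,-.0684,.0655])
E
```

```text
time: 16.5
eef_pos: [0.4294, -0.0685, 0.1675]
eef_rot: [[0.084, -0.996, -0.003], [-0.996, -0.084, -0.001], [0.0, 0.003, -1.0]]
force: [0.4, 0.5, 1.3]
finger_gap: 0.0477
finger_force: 0.0
turn [ 0.02 -0.    0.  ] shift [-1.00e-03 -2.30e-02  2.04e+00] t 16.5 pos [ 0.4294 -0.0685  0.1675]
```

```bash
python3 -m pendant '[[[0,0,0],[0,0,0.6],48],[[0,0,0],[0,0,1.2],48],[[0,0,0],[0,0,1.7],48],[[0,0,0],[0,0,2.04],48],[[0,0,0],[0,0,2.04],48],[[0,0,0],[0,0,2.04],48],[[0,0,0],[0,0,2.04],15],[[0,0,0],[0,0,2.04],15],[[0,0,0],[0,0,2.04],15],[[0,0,0],[0,0,2.04],15],[[0,0,0],[0,0,2.04],15],[[0,0,0],[0,0,2.04],15]]' 12
python3 -m pendant '[[[0,0,0],[0,0,0],15],[[0,0,0],[0,0,-0.2],15],[[0,0,0],[0.1,0,-0.7],15],[[0,0,0],[0.1,0,-1.4],15],[[0,0,0],[0.1,0,-2],15],[[0,0,0],[0.1,0,-2],15],[[0,0,0],[0.1,0,-2],15]]'
python3 - <<'E'
from m import *
s=np.load("w1.npy",allow_pickle=True).item();P=cloud(s);m=near(P,.538,.198,.09,-.004,.015)&(s["color"].min(-1)>140);print("tray wrist",rect(P,m),m.sum())
b=snap("scene");P=cloud(b);m=near(P,.538,.198,.09,-.004,.015)&(b["color"].min(-1)>140);print("tray scene",rect(P,m),m.sum())
delta([.538,.198,.165],185)
E
```

```text
time: 18.0
eef_pos: [0.4306, -0.0683, 0.0669]
eef_rot: [[0.084, -0.996, 0.001], [-0.996, -0.084, 0.0], [0.0, -0.001, -1.0]]
force: [-2.5, 0.3, 5.3]
finger_gap: 0.0268
finger_force: 12.0
time: 18.88
eef_pos: [0.4304, -0.0734, 0.1665]
eef_rot: [[0.083, -0.997, -0.0], [-0.997, -0.083, 0.0], [-0.0, 0.0, -1.0]]
force: [-0.9, 0.1, -0.8]
finger_gap: 0.0266
finger_force: 12.0
tray wrist ((527.4405517578125, 185.43472290039062), (144.9708251953125, 136.08575439453125), 7.9238176345825195) 8137
tray scene ((541.7991333007812, 193.85916137695312), (114.48829650878906, 116.64543914794922), 8.757963180541992) 1818
turn [ 0.01  0.   -0.03] shift [-5.23  -2.601  0.02 ] t 18.93 pos [ 0.4302 -0.0734  0.1661]
```

```bash
python3 -m pendant '[[[0,0,0],[-1,-0.5,0],15],[[0,0,0],[-2,-1,0],15],[[0,0,0],[-3,-1.5,0],15],[[0,0,0],[-4,-2,0],15],[[0,0,0],[-5,-2.5,0],15],[[0,0,0],[-5.23,-2.6,0],15],[[0,0,0],[-5.23,-2.6,0.8],15],[[0,0,0],[-5.23,-2.6,1.6],15],[[0,0,0],[-5.23,-2.6,2.4],15],[[0,0,0],[-5.23,-2.6,2.7],15],[[0,0,0],[-5.23,-2.6,2.8],15],[[0,0,0],[-5.23,-2.6,2.8],15]]'
python3 - <<'E'
from m import *
delta([.538,.198,.020],185)
E
```

```text
time: 20.42
eef_pos: [0.539, 0.1983, 0.0273]
eef_rot: [[0.084, -0.996, 0.001], [-0.996, -0.084, 0.0], [-0.0, -0.001, -1.0]]
force: [0.1, 0.5, -0.4]
finger_gap: 0.0265
finger_force: 12.0
turn [-0.01  0.   -0.03] shift [0.004 0.02  0.147] t 20.43 pos [0.539  0.1983 0.0273]
```

```bash
python3 -m pendant '[[[0,0,0],[0,0,0.06],15],[[0,0,0],[0,0,0.12],15],[[0,0,0],[0,0,0.12],15],[[0,0,0],[0,0,0.12],15]]'
python3 -m pendant '[[[0,0,0],[0,0,0.02],15],[[0,0,0],[0,0,0.03],15],[[0,0,0],[0,0,0.03],15]]'
```

```text
time: 20.92
eef_pos: [0.5385, 0.1981, 0.0207]
eef_rot: [[0.084, -0.996, 0.0], [-0.996, -0.084, 0.0], [-0.0, -0.0, -1.0]]
force: [-0.0, -0.8, -0.1]
finger_gap: 0.0263
finger_force: 12.0
time: 21.3
eef_pos: [0.5387, 0.1982, 0.0199]
eef_rot: [[0.084, -0.996, 0.001], [-0.996, -0.084, 0.0], [-0.0, -0.001, -1.0]]
force: [-2.4, 0.2, 9.1]
finger_gap: 0.0265
finger_force: 12.0
```

Touching the tray floor. Release and rise.

```bash
python3 -m pendant '[[[0,0,0],[0,0,-0.01],32],[[0,0,0],[0,0,-0.01],45],[[0,0,0],[0,0,-0.01],45],[[0,0,0],[0,0,-0.01],45],[[0,0,0],[0,0,-0.5],45],[[0,0,0],[0,0,-1.2],45],[[0,0,0],[0,0,-2.2],45],[[0,0,0],[0,0,-3.5],45],[[0,0,0],[0,0,-3.5],45],[[0,0,0],[0,0,-3.5],45]]'
python3 - <<'E'
from m import *
s=snap("side");b=snap("scene")
A=cv2.resize(s["color"][140:250,210:350],(509,400),interpolation=3);cv2.imwrite("pics/c5.png",A[...,::-1])
for n,s in(("side",s),("scene",b)):
    P=cloud(s);m=near(P,.539,.198,.03,.045,.06);q=P[m];print(n,m.sum(),np.round(np.median(q,0),4) if m.any() else "")
    m=near(P,.538,.198,.09,-.004,.015)&(s["color"].min(-1)>140);print(rect(P,m))
E
```

```text
time: 22.55
eef_pos: [0.5383, 0.1981, 0.1942]
eef_rot: [[0.083, -0.997, 0.0], [-0.997, -0.083, 0.001], [-0.001, -0.0, -1.0]]
force: [0.0, 0.1, -1.1]
finger_gap: 0.0451
finger_force: 0.0
side 60 [0.5392 0.1942 0.0497]
((546.3275146484375, 209.32464599609375), (148.0625762939453, 176.32736206054688), 47.81637954711914)
scene 0 
((449.9428405761719, 192.27113342285156), (4.161513328552246, 1.6686480045318604), 81.13912200927734)
```

View pics/c5.png

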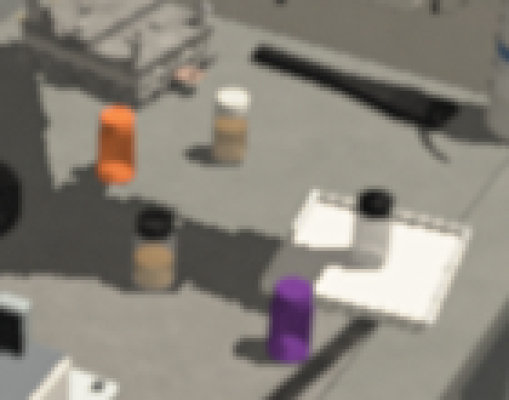

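The vial stands upright in the middle of the tray at crop (374,228), released, and the other two vials are in place. Handing in.

```bash
python3 -c "
from bench import job;print(job.sign_off())"
```

```text
the job is handed in; nothing more can be done
None
```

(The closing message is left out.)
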